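# Show the technician his replacement capacitor

### The job

Ring the counter bell with a gentle press of the fingertips to call the technician. Then show him his part: point down at his old oval capacitor in the red returns tray, the fingertips just above the middle of its top for two seconds, then in the same way at the new oval capacitor on the black mat that replaces it, and finish still pointing at that one. Do not touch, shift or lift any of the parts, the tray, the mat, the bottle or the mug, and pass well above the other parts so that you point at none of them.

Things in the scene. Friction and masses are not known exactly. Their poses are not given: they have to be found in the camera images.
- bell_plunger (a joint): the bell's push knob: 0 = up at rest, 0.005 m = fully down (it travels 5 mm straight down). It is sprung: about 1.4 N starts it and 3.4 N holds it fully down; it rises by itself. The bell rings when it is at least 3.5 mm down.
- bell_knob (a point): centre of the top of the bell's brass push knob (knob 17 mm across, its top 64 mm above the counter when up); moves down with it
- bell: chromed counter bell, a dome 85 mm across and 50 mm high on a black foot, with the brass knob on top in the middle; screwed to the counter, on one side of the rubber mat (left or right). Origin on the counter under its middle, z up
- tray: red shallow returns tray, 160 (x) x 200 (y) mm, 35 mm high, walls and floor 4 mm, fixed, on the other side of the mat from the bell. Origin under its middle. It holds the old oval capacitor and the old contactor, about 100 mm apart
- mat: black rubber counter mat, 270 (x) x 360 (y) mm, 4 mm thick, fixed; six stock parts stand on it in two rows of three, about 120 mm apart, in any order. Origin under its middle
- old_cap: the technician's dead capacitor, standing in the red tray: oval can, dull grey with rust bands and a yellowed label, 52 mm (its y) x 32 mm (its x), can 76 mm high, with two pairs of spade terminals that reach 88 mm above its underside. Origin at the centre of its underside, z up; about 180 g, loose, easily tipped
- old_cap_top (a point): point at the middle of the old oval capacitor's top, level with its terminals' tips (88 mm above its underside)
- new_cap: the new capacitor of the same oval shape and size, standing on the black mat: bright metal can, white label with a blue stripe, same 52 x 32 mm, terminals to 88 mm. The only oval can on the mat. Origin at the centre of its underside, z up; about 180 g, loose
- new_cap_top (a point): point at the middle of the new oval capacitor's top, level with its terminals' tips (88 mm above its underside)
- tall_cap: tall round capacitor on the mat, bright metal can with white label and red stripe, 51 mm across, 110 mm high with terminals. Loose. Origin at the centre of its underside
- short_cap: short round capacitor on the mat, like the tall one but 78 mm high with terminals. Loose. Origin at the centre of its underside
- contactor: new contactor on the mat: steel foot 75 x 50 mm, cream coil block, black top with brass screw terminals, 62 mm high. Loose. Origin at the centre of its underside
- drier: green filter drier lying on the mat along its own x, 52 mm thick, 140 mm long over its copper stubs. Loose. Origin under its middle
- transformer: small transformer on the mat, dark steel core with yellow windings on a 70 x 54 mm foot, 55 mm high. Loose. Origin at the centre of its underside
- old_contactor: old contactor in the red tray, brown and burnt, 75 x 50 mm, 62 mm high. Loose. Origin at the centre of its underside
- spray: white bottle with a blue label and cap at the counter's far side, 60 mm across, 170 mm high. Loose. Origin under its middle
- mug: blue mug at the counter's far side, 80 mm across, 95 mm high. Loose. Origin under its middle

How it is judged:
By the outcome, as a careful person would: the job done as asked, in the order asked, and still so for the second after the job is handed in, with the robot touching nothing.
It also fails if it takes over 61 s, if anything falls off the work surface, if the arm or the gripper's body presses on something with over 40 N, if the wrist force passes 120 N, or if a joint passes its speed limit or range.

### The arm

A 6-joint arm with a two-finger parallel gripper is mounted at the origin on the work surface. World frame = base frame: x ahead of the robot, y to its left, z up, the work surface at z = 0. Lengths are in m, angles in rad, forces in N, time in s.
With the tool pointing down it reaches from about 0.325 to 0.85 m from the base axis. Payload 4.4 kg.
Tool frame: the origin (TCP) lies where the fingers leave the gripper's body, on its centre line; the fingertips stand 97 mm ahead of it and the grasp point (between the pads) lies manip.grasp_offset ahead of it (manip.grasp_offset is the distance from the TCP to the grasp point, in m); y points along the fingers, x is the direction in which the jaws open and shut, and the axes are right-handed (so a half turn about y gives the same grasp; the last joint's range is limited). The gripper opens to 94 mm and grips with 3 to 60 N. Pads are 16 mm wide; open, the fingers measure 119 mm over their backs; the gripper's body (75 mm by 177 mm) begins 78 mm behind the grasp point.
Start: joints at [0.981, 0.207, 1.542, -0, 1.393, -0.15], TCP at [0.245, 0.52, 0.303] pointing down, gripper open.
Joint ranges: [-2.73, 2.73], [-0.86, 2.22], [0.23, 2.46], [-1.11, 4.25], [0.08, 2.63], [-2.82, 2.82]. Speed limits (rad/s): [2.79, 2.79, 3.14, 3.14, 3.14, 3.14].

### API

Orientations are given as a 3x3 rotation matrix whose columns are the frame's x, y, z axes.
In Python, from plant import manip gives the robot as it stands. The module is installed in compiled form; this text tells all that it offers.
- The arm moves only by the tool drive_tool, never from a script. Its argument "deltas" is a list of rows, each an object of numbers: "dx", "dy", "dz": the shift along the world's x, y, z in mm; "ax", "ay", "az": the turn, a rotation vector about the world's x, y, z in rad; "jaw": the closure, from 0 (fully open) to 1 (shut). A call has 1 to 10 rows; each row shifts and turns the commanded pose from where the row before left it; what a row does not reach is not made up. A row lasts 1/10 s, in which the tool goes at most 50 mm and 8.59 degrees, less where a joint would pass 70% of its speed; a pose out of reach is approached as far as the arm can. A call is refused whole if a number of a shift passes 50 or a number of a turn 0.15, either way. A call with a gripper value outside its range is refused whole. The fingers move at their own pace and stop on an object; the grip force is fixed at half the most. Time passes only in rows, so rows that do not move let the fingers close. It gives the time, the measured TCP pose, the force and the opening at its end, in the units of the state.
- manip.sense(): the state, without advancing time (a new reading comes with each control period).
- manip.snapshot(name): name is "scene" or "top" or "wrist"; returns (picture, depth): 480x640x3 uint8, red, green, blue; 480x640 float32, m along the optical axis (not along the pixel's ray), 0 where there is no reading.
- manip.calibration(name): a dict with "fov_y" (degrees; the focal length in pixels is half the picture's height over the tangent of half this angle, whatever the lens; pixels are square), "cx", "cy" (the principal point, pixels), "k1" (the pictures are not rectified: a ray, as slopes to the right and down, at radius r is drawn at 1 + k1 r^2 times it, then the intrinsics apply), "rvec" (rotation vector, rad) and "tvec" (3), from world to camera coordinates, as OpenCV has them; the wrist camera has in their place "hand_eye" (4x4, takes a point from camera to tool coordinates, whose origin is the TCP and whose axes are the tool frame's). Camera axes: x right, y down, z forward; pixel columns grow to the right and rows downward; lengths in m; the calibration is good to about 2 mm. A picture is of the moment at which its call begins: read the wrist's pose just before it. calibration takes no time and is no camera call.
- manip.hand_in(): hands the job in, once; it reports no verdict.
The state is a dict: "t": time; "q": joint angles; "joint_velocities": joint speeds; "effort": joint torques, N m; "eef_pos": TCP position; "tool_rot": TCP orientation; "force": force on the tool from outside, world axes, zero at the start; "ft_torque": the same for the moment, N m; "opening": finger opening in m.
Only numpy, scipy, OpenCV 4.12 (cv2) and the standard library are available. Lean on these libraries where they do the work, as an engineer would, in place of code of your own. Each camera call takes 0.05 s, during which the arm holds its last target.

## Working session

There is one attempt and no reset: what is moved stays moved. The work goes in short steps, Python scripts to look and compute and a tool call to move; the robot and the scene stay as the last step left them, time stands still between calls to the robot, and variables do not carry over. Pictures are saved under pics/ and viewed, and the job is handed in when it is done.

Besides the shell and the picture viewer there is one more tool, called after ">>>" by a JSON object that holds its "api" and its "payload". drive_tool: Moves the arm, as the interface text tells. Its arguments: {"type":"object","properties":{"deltas":{"type":"array"}},"required":["deltas"]}

```bash
mkdir -p pics; cat > h.py <<'E'
import numpy as np, cv2
from plant import manip
def K(c):
    f=240/np.tan(np.radians(c['fov_y'])/2); return f,c['cx'],c['cy'],c['k1']
def ray(c,u,v):
    f,cx,cy,k=K(c); xd=(np.asarray(u,float)-cx)/f; yd=(np.asarray(v,float)-cy)/f
    x,y=xd.copy(),yd.copy()
    for _ in range(30):
        s=1+k*(x*x+y*y); x=xd/s;y=yd/s
    return x,y
def pose(c,st=None):
    if 'rvec' in c:
        R=cv2.Rodrigues(np.array(c['rvec'],float))[0]; t=np.array(c['tvec'],float).ravel(); return R.T,-R.T@t
    H=np.array(c['hand_eye']); Rt=np.array(st['tool_rot']).reshape(3,3); return Rt@H[:3,:3], Rt@H[:3,3]+np.array(st['eef_pos'])
def onplane(c,u,v,z,st=None):
    R,o=pose(c,st); x,y=ray(c,u,v); d=np.stack([x,y,np.ones_like(x)],-1)@R.T
    return o+d*((z-o[2])/d[...,2])[...,None]
def cloud(c,depth,st=None):
    R,o=pose(c,st); v,u=np.mgrid[:480,:640]; x,y=ray(c,u,v)
    return np.stack([x*depth,y*depth,depth],-1)@R.T+o
E
python3 - <<'E'
from h import *
s=manip.sense();print(s, manip.grasp_offset)
for n in ("scene","top","wrist"):
    p,d=manip.snapshot(n); cv2.imwrite(f'pics/{n}0.png',p[...,::-1]); np.savez(f'{n}0.npz',p=p,d=d); print(n,manip.calibration(n),d.min(),d.max())
E
```

```text
{'t': 0.0, 'q': array([ 9.80515968e-01,  2.07367933e-01,  1.54294001e+00, -2.19852950e-05,
        1.39346035e+00, -1.50482353e-01]), 'joint_velocities': array([-0.00045272,  0.00093696, -0.00046514, -0.00064328,  0.00205985,
       -0.00036328]), 'effort': array([-6.92412050e-04, -3.70875049e+01, -2.81416672e+01,  6.99252379e-02,
        3.60208517e-02, -1.94578352e-04]), 'eef_pos': array([0.24448931, 0.51979125, 0.30152674]), 'tool_rot': array([[ 4.25751886e-01, -1.19296765e-03, -9.04839161e-01],
       [ 9.04837383e-01, -1.81953057e-03,  4.25753449e-01],
       [-2.15429260e-03, -9.99997633e-01,  3.04773151e-04]]), 'force': array([ 0.87797692, -0.90552353,  0.08677267]), 'ft_torque': array([ 0.04087188, -0.05576706,  0.00960511]), 'opening': 0.0938412464413176} 0.0784
scene {'fov_y': 53.50565944501639, 'cx': 312.7864391676273, 'cy': 235.3922335405098, 'k1': -0.09796550763199414, 'rvec': array([ 1.29579059,  2.50669833, -0.70365925]), 'tvec': array([ 0.33486622, -0.36588374,  1.45573225])} 0.0 3.1071842
top {'fov_y': 55.843706385854055, 'cx': 324.0021825085501, 'cy': 240.777472532014, 'k1': -0.09630149672318855, 'rvec': array([ 2.17968421, -2.20362521,  0.09725346]), 'tvec': array([-0.00339181,  0.5834413 ,  1.08729029])} 0.0 2.0025375
wrist {'fov_y': 69.45050343742382, 'cx': 323.2157739881959, 'cy': 239.41723823407665, 'k1': -0.05197571057463121, 'hand_eye': array([[ 9.99999062e-01,  6.28768019e-04,  1.21704380e-03,
        -1.00523730e-04],
       [-1.01433659e-03, -2.57247050e-01,  9.66345138e-01,
        -8.23716516e-02],
       [ 9.20687844e-04, -9.66345466e-01, -2.57246170e-01,
         7.52353022e-02],
       [ 0.00000000e+00,  0.00000000e+00,  0.00000000e+00,
         1.00000000e+00]])} 0.0 1.1028683
```

View pics/scene0.png

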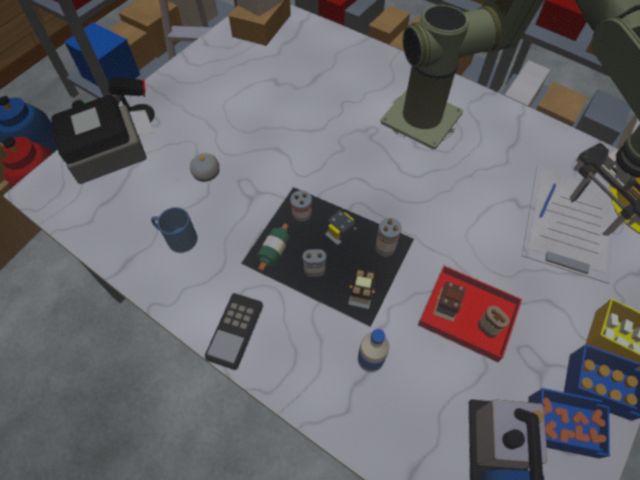

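View pics/top0.png

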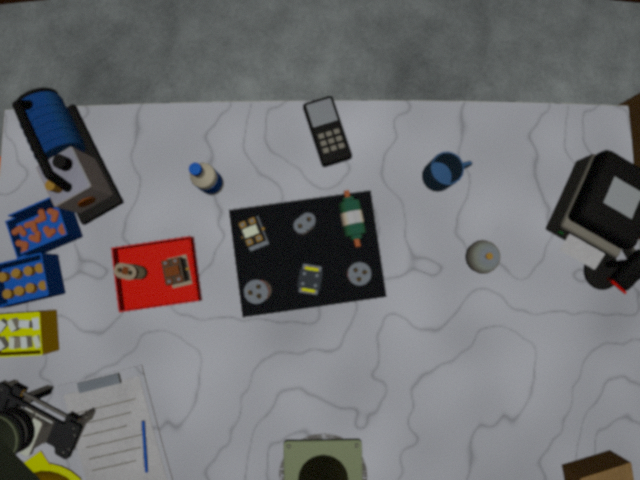

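View pics/wrist0.png

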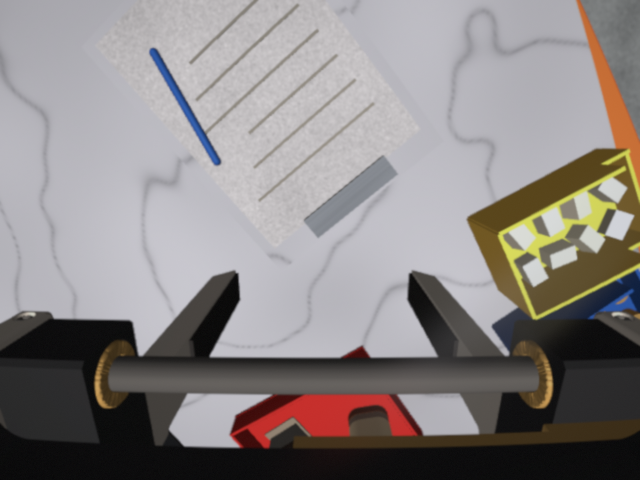

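The top view shows the bell on the right at about (484,257), and the red tray on the left with the old oval can at about (130,271). On the mat, the small oval can is at about (304,223). I'll zoom in and measure with depth.

```bash
python3 - <<'E'
from h import *
for n,(x0,y0,x1,y1),s in (("top",(100,170,520,330),1.9),("scene",(180,140,540,380),2.2)):
    p=np.load(n+'0.npz')['p'][y0:y1,x0:x1,::-1]
    cv2.imwrite(f'pics/{n}z.png',cv2.resize(p,None,fx=s,fy=s,interpolation=cv2.INTER_CUBIC))
for n in("top","scene"):
    z=np.load(n+'0.npz');c=manip.calibration(n);P=cloud(c,z['d']);print(n,pose(c)[1])
    ok=z['d']>0
    # table offset
    print('table z',np.median(P[...,2][ok&(abs(P[...,2])<.02)]))
    m=(ok&(P[...,2]>.035)&(P[...,2]<.25)&(P[...,0]>.3)&(P[...,0]<.8)&(abs(P[...,1])<.45)).astype('u1')
    k,L,st,ce=cv2.connectedComponentsWithStats(m,connectivity=4)
    for i in range(1,k):
        if st[i,4]>25:
            q=P[L==i];h=np.percentile(q[:,2],97); t=q[q[:,2]>h-.015]
            print(ce[i].round(),st[i,4],'zmax',h.round(3),'lo',q.min(0).round(3),'hi',q.max(0).round(3),'topmean',t.mean(0).round(3),np.median(z['p'][L==i],0))
E
```

```text
top [0.50257191 0.0080366  1.12693049]
table z 0.00027428476031698956
[446. 169.] 766 zmax 0.097 lo [ 0.706 -0.37   0.035] hi [ 0.788 -0.26   0.099] topmean [ 0.748 -0.301  0.092] [22. 32. 42.]
[205. 177.] 759 zmax 0.172 lo [0.701 0.24  0.035] hi [0.76  0.297 0.173] topmean [0.731 0.269 0.169] [ 95.  95. 106.]
[351. 217.] 834 zmax 0.058 lo [ 0.571 -0.107  0.035] hi [ 0.698 -0.045  0.061] topmean [ 0.638 -0.076  0.052] [36.5 74.  55. ]
[305. 223.] 323 zmax 0.087 lo [0.6   0.012 0.038] hi [0.644 0.06  0.092] topmean [0.623 0.036 0.082] [ 93.  98. 102.]
[251. 231.] 535 zmax 0.069 lo [0.57  0.131 0.04 ] hi [0.642 0.195 0.071] topmean [0.605 0.163 0.061] [100.  85.  60.]
[485. 256.] 619 zmax 0.063 lo [ 0.506 -0.44   0.035] hi [ 0.578 -0.367  0.068] topmean [ 0.54  -0.403  0.054] [101. 106. 104.]
[174. 271.] 560 zmax 0.068 lo [0.479 0.32  0.037] hi [0.546 0.378 0.07 ] topmean [0.513 0.349 0.061] [86. 54. 37.]
[358. 273.] 425 zmax 0.079 lo [ 0.478 -0.116  0.036] hi [ 0.529 -0.063  0.086] topmean [ 0.503 -0.089  0.072] [ 94.  98. 103.]
[135. 272.] 200 zmax 0.086 lo [0.494 0.429 0.035] hi [0.
[... 978 characters left out ...]
273. 245.] 711 zmax 0.057 lo [ 0.571 -0.106  0.035] hi [ 0.698 -0.045  0.059] topmean [ 0.641 -0.074  0.051] [52. 81. 69.]
[314. 260.] 435 zmax 0.088 lo [0.599 0.012 0.035] hi [0.647 0.063 0.093] topmean [0.624 0.039 0.082] [85. 83. 86.]
[362. 285.] 555 zmax 0.068 lo [0.57  0.133 0.035] hi [0.642 0.198 0.072] topmean [0.608 0.166 0.061] [93. 82. 56.]
[452. 297.] 613 zmax 0.069 lo [0.479 0.322 0.035] hi [0.549 0.381 0.071] topmean [0.516 0.351 0.062] [81. 54. 46.]
[489. 315.] 178 zmax 0.089 lo [0.494 0.431 0.036] hi [0.529 0.45  0.093] topmean [0.513 0.441 0.082] [89. 72. 62.]
[374. 349.] 955 zmax 0.172 lo [0.707 0.242 0.035] hi [0.764 0.302 0.175] topmean [0.734 0.272 0.169] [101. 100. 111.]
```

```bash
sleep 0; ls pics
```

```text
scene0.png
scenez.png
top0.png
topz.png
wrist0.png
```

View pics/topz.png

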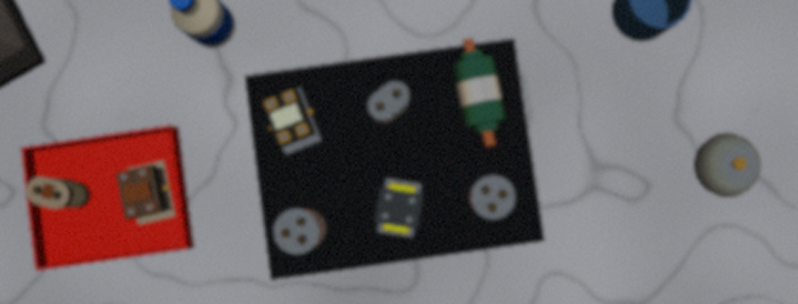

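View pics/scenez.png

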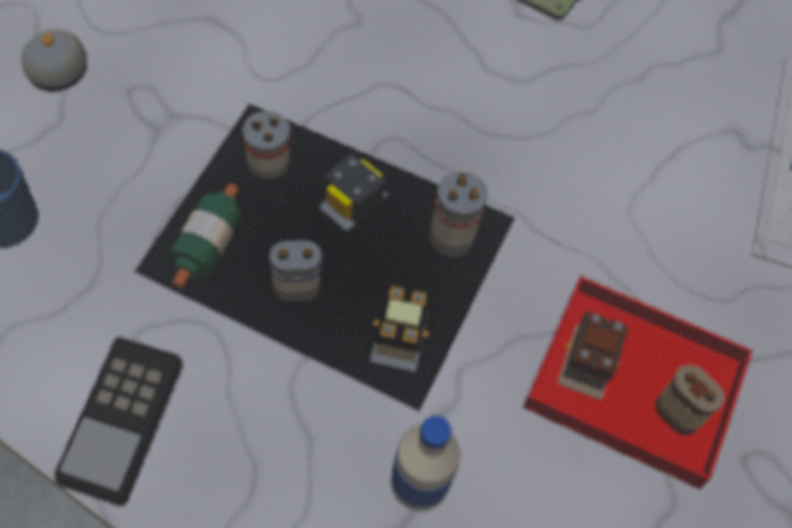

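```bash
python3 - <<'E'
from h import *
for n in("top","scene"):
    z=np.load(n+'0.npz');c=manip.calibration(n);P=cloud(c,z['d']);ok=z['d']>0
    for nm,g in(('old',(.511,.457)),('new',(.623,.037))):
        m=ok&(P[...,2]>.072)&(P[...,2]<.1)&(np.hypot(P[...,0]-g[0],P[...,1]-g[1])<.045)
        q=P[m]; r=cv2.minAreaRect(q[:,:2].astype('f4')*1000)
        v,u=np.nonzero(m)
        # ray centroid of can-top pixels onto 0.08
        print(n,nm,m.sum(),q.mean(0).round(4),'rect',np.round(r[0],1),np.round(r[1],1),r[2],'medz',np.median(q[:,2]), 'ray80',onplane(c,u.mean(),v.mean(),.081).round(4))
    p=z['p'].astype(int); near=ok&(np.hypot(P[...,0]-.54,P[...,1]+.403)<.06)
    m=near&(p[...,0]-p[...,2]>40); v,u=np.nonzero(m)
    print(n,'knob px',m.sum(),u.mean(),v.mean(),onplane(c,u.mean(),v.mean(),.061).round(4),'cloud',P[m].mean(0).round(4),P[m].max(0).round(4))
    d=near&(P[...,2]>.02)&(P[...,2]<.08);r=cv2.minEnclosingCircle(P[d][:,:2].astype('f4')*1000);print('dome',r)
E
```

```text
top old 304 [0.5129 0.4562 0.082 ] rect [513.5 457.4] [54.9 34. ] 70.62896728515625 medz 0.08198714512362759 ray80 [0.5129 0.4566 0.081 ]
top new 298 [0.6227 0.0361 0.082 ] rect [622.8  36.4] [33.6 53. ] 36.71123123168945 medz 0.08183963870332589 ray80 [0.6228 0.0361 0.081 ]
top knob px 34 489.0 255.73529411764707 [ 0.5404 -0.4047  0.061 ] cloud [ 0.5403 -0.404   0.0628] [ 0.547  -0.3957  0.0676]
dome ((540.7080688476562, -403.5312194824219), 42.381893157958984)
scene old 341 [0.5152 0.4576 0.0821] rect [512.7 458. ] [52.8 36.9] 77.82238006591797 medz 0.08207023099753508 ray80 [0.5147 0.4578 0.081 ]
scene new 282 [0.6243 0.0387 0.0817] rect [622.6  38. ] [35.8 51.8] 35.48601150512695 medz 0.08168936091202034 ray80 [0.624  0.0385 0.081 ]
scene knob px 21 201.14285714285714 157.1904761904762 [ 0.5413 -0.403   0.061 ] cloud [ 0.5413 -0.403   0.061 ] [ 0.5496 -0.3971  0.0644]
dome ((541.590576171875, -402.41400146484375), 42.061973571777344)
```

>>> {"api": "drive_tool", "payload": {"deltas": [{"dz": 25, "jaw": 1}, {"dx": 4, "dy": -20, "dz": 25, "jaw": 1}, {"dx": 8, "dy": -36, "dz": 25, "jaw": 1}, {"dx": 8, "dy": -36, "dz": 25, "jaw": 1}, {"dx": 8, "dy": -36, "jaw": 1}, {"dx": 8, "dy": -36, "jaw": 1}, {"dx": 8, "dy": -36, "jaw": 1}, {"dx": 8, "dy": -36, "jaw": 1}, {"dx": 8, "dy": -36, "jaw": 1}, {"dx": 8, "dy": -36, "jaw": 1}]}}

```text
schema error: expected keys dx, dy, dz, ax, ay, az, jaw
```

>>> {"api": "drive_tool", "payload": {"deltas": [{"dx": 0, "dy": 0, "dz": 25, "ax": 0, "ay": 0, "az": 0, "jaw": 1}, {"dx": 4, "dy": -20, "dz": 25, "ax": 0, "ay": 0, "az": 0, "jaw": 1}, {"dx": 8, "dy": -36, "dz": 25, "ax": 0, "ay": 0, "az": 0, "jaw": 1}, {"dx": 8, "dy": -36, "dz": 25, "ax": 0, "ay": 0, "az": 0, "jaw": 1}, {"dx": 8, "dy": -36, "dz": 0, "ax": 0, "ay": 0, "az": 0, "jaw": 1}, {"dx": 8, "dy": -36, "dz": 0, "ax": 0, "ay": 0, "az": 0, "jaw": 1}, {"dx": 8, "dy": -36, "dz": 0, "ax": 0, "ay": 0, "az": 0, "jaw": 1}, {"dx": 8, "dy": -36, "dz": 0, "ax": 0, "ay": 0, "az": 0, "jaw": 1}, {"dx": 8, "dy": -36, "dz": 0, "ax": 0, "ay": 0, "az": 0, "jaw": 1}, {"dx": 8, "dy": -36, "dz": 0, "ax": 0, "ay": 0, "az": 0, "jaw": 1}]}}

```text
t: 1.15
eef_pos: [0.3126, 0.2109, 0.4024]
tool_rot: [[0.425, 0.0, -0.905], [0.905, -0.0, 0.425], [-0.0, -1.0, -0.0]]
force: [-0.1, 0.2, -0.2]
opening: 0.0177
```

>>> {"api": "drive_tool", "payload": {"deltas": [{"dx": 9, "dy": -35, "dz": 0, "ax": 0, "ay": 0, "az": 0, "jaw": 1}, {"dx": 9, "dy": -35, "dz": 0, "ax": 0, "ay": 0, "az": 0, "jaw": 1}, {"dx": 9, "dy": -35, "dz": 0, "ax": 0, "ay": 0, "az": 0, "jaw": 1}, {"dx": 9, "dy": -35, "dz": 0, "ax": 0, "ay": 0, "az": 0, "jaw": 1}, {"dx": 9, "dy": -35, "dz": 0, "ax": 0, "ay": 0, "az": 0, "jaw": 1}, {"dx": 9, "dy": -35, "dz": 0, "ax": 0, "ay": 0, "az": 0, "jaw": 1}, {"dx": 12, "dy": -35, "dz": 0, "ax": 0, "ay": 0, "az": 0, "jaw": 1}, {"dx": 15, "dy": -35, "dz": 0, "ax": 0, "ay": 0, "az": 0, "jaw": 1}, {"dx": 15, "dy": -35, "dz": 0, "ax": 0, "ay": 0, "az": 0, "jaw": 1}, {"dx": 15, "dy": -35, "dz": 0, "ax": 0, "ay": 0, "az": 0, "jaw": 1}]}}

```text
t: 2.15
eef_pos: [0.424, -0.1393, 0.4024]
tool_rot: [[0.426, -0.0, -0.905], [0.905, 0.0, 0.426], [0.0, -1.0, 0.0]]
force: [0.0, 0.4, 0.7]
opening: 0.0005
```

>>> {"api": "drive_tool", "payload": {"deltas": [{"dx": 14, "dy": -33, "dz": 0, "ax": 0, "ay": 0, "az": 0, "jaw": 1}, {"dx": 15, "dy": -33, "dz": 0, "ax": 0, "ay": 0, "az": 0, "jaw": 1}, {"dx": 14, "dy": -33, "dz": -10, "ax": 0, "ay": 0, "az": 0, "jaw": 1}, {"dx": 15, "dy": -33, "dz": -20, "ax": 0, "ay": 0, "az": 0, "jaw": 1}, {"dx": 14, "dy": -33, "dz": -30, "ax": 0, "ay": 0, "az": 0, "jaw": 1}, {"dx": 15, "dy": -33, "dz": -30, "ax": 0, "ay": 0, "az": 0, "jaw": 1}, {"dx": 15, "dy": -33, "dz": -30, "ax": 0, "ay": 0, "az": 0, "jaw": 1}, {"dx": 15, "dy": -33, "dz": -30, "ax": 0, "ay": 0, "az": 0, "jaw": 1}, {"dx": 0, "dy": 0, "dz": -30, "ax": 0, "ay": 0, "az": 0, "jaw": 1}, {"dx": 0, "dy": 0, "dz": -20, "ax": 0, "ay": 0, "az": 0, "jaw": 1}]}}

```text
t: 3.15
eef_pos: [0.5398, -0.402, 0.1984]
tool_rot: [[0.427, -0.004, -0.904], [0.904, 0.004, 0.427], [0.002, -1.0, 0.005]]
force: [-0.6, -0.1, 0.0]
opening: 0.0003
```

```bash
python3 - <<'E'
from h import *
s=manip.sense();print(s['eef_pos'],s['force'],s['q'])
p,d=manip.snapshot('wrist');cv2.imwrite('pics/w1.png',p[...,::-1])
p,d=manip.snapshot('scene');cv2.imwrite('pics/s1.png',cv2.resize(p[80:260,120:360,::-1],None,fx=3,fy=3))
E
```

```text
[ 0.53975588 -0.4019638   0.19839742] [-0.61741291 -0.05882467  0.02091562] [-7.68571057e-01  5.03627858e-01  1.36858832e+00  6.55774543e-05
  1.27462583e+00 -1.89816438e+00]
```

View pics/w1.png

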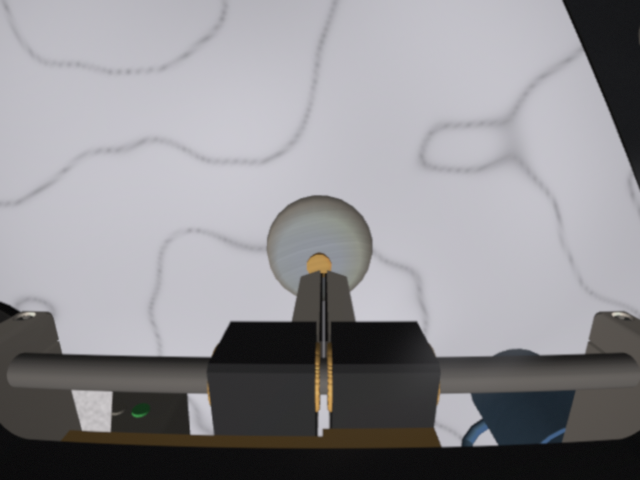

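View pics/s1.png

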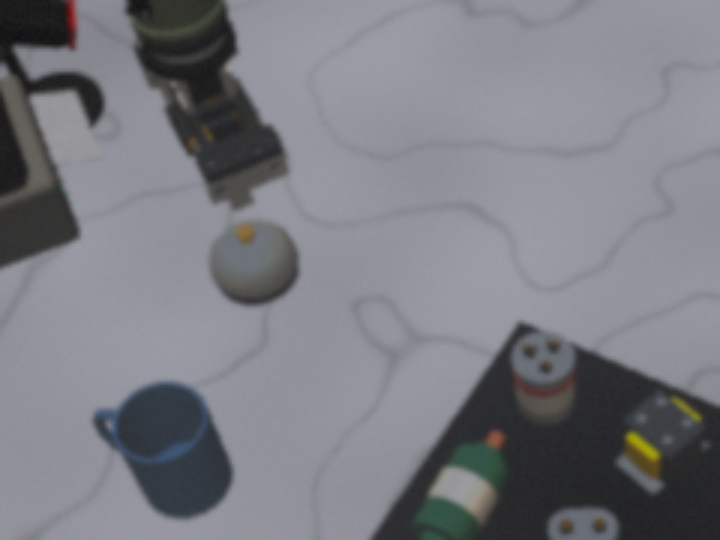

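The wrist view shows the knob (318,263) right under the fingertips, whose centre line is at about 323. That is about 2 mm off, so I'll let it settle and then come down.

>>> {"api": "drive_tool", "payload": {"deltas": [{"dx": 0, "dy": 0, "dz": -15, "ax": 0, "ay": 0, "az": 0, "jaw": 1}, {"dx": 0, "dy": 0, "dz": -10, "ax": 0, "ay": 0, "az": 0, "jaw": 1}, {"dx": 0, "dy": 0, "dz": -5, "ax": 0, "ay": 0, "az": 0, "jaw": 1}, {"dx": 0, "dy": 0, "dz": 0, "ax": 0, "ay": 0, "az": 0, "jaw": 1}, {"dx": 0, "dy": 0, "dz": 0, "ax": 0, "ay": 0, "az": 0, "jaw": 1}]}}

```text
t: 3.75
eef_pos: [0.5411, -0.4019, 0.1734]
tool_rot: [[0.426, 0.001, -0.905], [0.905, -0.001, 0.426], [-0.0, -1.0, -0.001]]
force: [0.2, -0.3, -0.2]
opening: 0.0004
```

>>> {"api": "drive_tool", "payload": {"deltas": [{"dx": 0, "dy": -1.5, "dz": -4, "ax": 0, "ay": 0, "az": 0, "jaw": 1}, {"dx": 0, "dy": 0, "dz": -4, "ax": 0, "ay": 0, "az": 0, "jaw": 1}, {"dx": 0, "dy": 0, "dz": -2, "ax": 0, "ay": 0, "az": 0, "jaw": 1}, {"dx": 0, "dy": 0, "dz": -2, "ax": 0, "ay": 0, "az": 0, "jaw": 1}, {"dx": 0, "dy": 0, "dz": -1, "ax": 0, "ay": 0, "az": 0, "jaw": 1}, {"dx": 0, "dy": 0, "dz": 0, "ax": 0, "ay": 0, "az": 0, "jaw": 1}]}}

```text
t: 4.35
eef_pos: [0.5408, -0.4032, 0.1598]
tool_rot: [[0.426, -0.0, -0.905], [0.905, 0.0, 0.426], [-0.0, -1.0, 0.0]]
force: [-0.7, 1.2, 2.2]
opening: 0.0008
```

>>> {"api": "drive_tool", "payload": {"deltas": [{"dx": 0, "dy": 0, "dz": -1, "ax": 0, "ay": 0, "az": 0, "jaw": 1}, {"dx": 0, "dy": 0, "dz": -1, "ax": 0, "ay": 0, "az": 0, "jaw": 1}, {"dx": 0, "dy": 0, "dz": 0, "ax": 0, "ay": 0, "az": 0, "jaw": 1}]}}

```text
t: 4.65
eef_pos: [0.5408, -0.4032, 0.1578]
tool_rot: [[0.426, 0.0, -0.905], [0.905, -0.0, 0.426], [-0.0, -1.0, -0.0]]
force: [-1.1, 0.6, 2.5]
opening: 0.0003
```

```bash
python3 - <<'E'
from h import *
s=manip.sense();print(s['eef_pos'],s['force'])
E
```

```text
[ 0.54082828 -0.40324278  0.15777182] [-1.08360671  0.62196095  2.52450988]
```

>>> {"api": "drive_tool", "payload": {"deltas": [{"dx": 0, "dy": 0, "dz": -1, "ax": 0, "ay": 0, "az": 0, "jaw": 1}, {"dx": 0, "dy": 0, "dz": 0, "ax": 0, "ay": 0, "az": 0, "jaw": 1}]}}

```text
t: 4.85
eef_pos: [0.5408, -0.4032, 0.1567]
tool_rot: [[0.426, 0.0, -0.905], [0.905, -0.0, 0.426], [-0.0, -1.0, -0.0]]
force: [-1.1, 0.8, 3.0]
opening: 0.0003
```

>>> {"api": "drive_tool", "payload": {"deltas": [{"dx": 0, "dy": 0, "dz": -0.5, "ax": 0, "ay": 0, "az": 0, "jaw": 1}, {"dx": 0, "dy": 0, "dz": 0, "ax": 0, "ay": 0, "az": 0, "jaw": 1}]}}

```text
t: 5.05
eef_pos: [0.5409, -0.4033, 0.1563]
tool_rot: [[0.426, 0.0, -0.905], [0.905, -0.0, 0.426], [-0.0, -1.0, -0.0]]
force: [-1.2, 0.2, 2.9]
opening: 0.0004
```

>>> {"api": "drive_tool", "payload": {"deltas": [{"dx": 0, "dy": 0, "dz": -0.5, "ax": 0, "ay": 0, "az": 0, "jaw": 1}, {"dx": 0, "dy": 0, "dz": 0, "ax": 0, "ay": 0, "az": 0, "jaw": 1}]}}

```text
t: 5.25
eef_pos: [0.5409, -0.4033, 0.1561]
tool_rot: [[0.426, 0.0, -0.905], [0.905, -0.0, 0.426], [-0.0, -1.0, -0.0]]
force: [-1.7, 1.4, 5.4]
opening: 0.0005
```

```bash
python3 - <<'E'
from h import *
s=manip.sense();print(s['eef_pos'],s['force'])
p,d=manip.snapshot('wrist');cv2.imwrite('pics/w2.png',p[...,::-1])
s=manip.sense();print(s['eef_pos'],s['force'])
E
```

```text
[ 0.5408562  -0.40326813  0.15605731] [-1.72419519  1.39924916  5.39420525]
[ 0.54087909 -0.40326333  0.15603273] [-2.56812797  1.12049551  5.31840551]
```

View pics/w2.png

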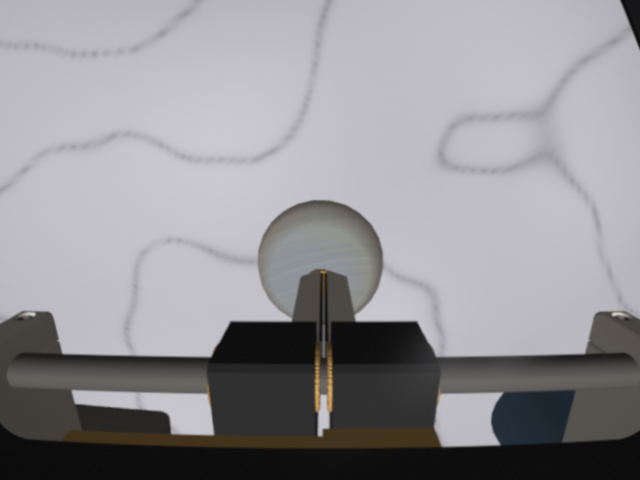

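The fingers cover the knob at (322,272) and the force rose from 2.9 N to 5.4 N, so the knob reached its stop and the bell rang. Now straight up and away.

>>> {"api": "drive_tool", "payload": {"deltas": [{"dx": 0, "dy": 0, "dz": 5, "ax": 0, "ay": 0, "az": 0, "jaw": 1}, {"dx": 0, "dy": 0, "dz": 15, "ax": 0, "ay": 0, "az": 0, "jaw": 1}, {"dx": 0, "dy": 0, "dz": 30, "ax": 0, "ay": 0, "az": 0, "jaw": 1}, {"dx": 0, "dy": 0, "dz": 40, "ax": 0, "ay": 0, "az": 0, "jaw": 1}, {"dx": 0, "dy": 0, "dz": 40, "ax": 0, "ay": 0, "az": 0, "jaw": 1}, {"dx": -10, "dy": 20, "dz": 40, "ax": 0, "ay": 0, "az": 0, "jaw": 1}, {"dx": -16, "dy": 34, "dz": 30, "ax": 0, "ay": 0, "az": 0, "jaw": 1}, {"dx": -16, "dy": 34, "dz": 20, "ax": 0, "ay": 0, "az": 0, "jaw": 1}, {"dx": -16, "dy": 34, "dz": 10, "ax": 0, "ay": 0, "az": 0, "jaw": 1}, {"dx": -16, "dy": 34, "dz": 0, "ax": 0, "ay": 0, "az": 0, "jaw": 1}]}}

```text
t: 6.3
eef_pos: [0.4668, -0.2464, 0.3889]
tool_rot: [[0.426, 0.005, -0.905], [0.905, -0.003, 0.426], [-0.001, -1.0, -0.006]]
force: [-1.1, 0.6, 0.1]
opening: 0.0005
```

>>> {"api": "drive_tool", "payload": {"deltas": [{"dx": -15, "dy": 35, "dz": 0, "ax": 0, "ay": 0, "az": 0, "jaw": 1}, {"dx": -15, "dy": 35, "dz": 0, "ax": 0, "ay": 0, "az": 0, "jaw": 1}, {"dx": -15, "dy": 35, "dz": 0, "ax": 0, "ay": 0, "az": 0, "jaw": 1}, {"dx": -15, "dy": 35, "dz": 0, "ax": 0, "ay": 0, "az": 0, "jaw": 1}, {"dx": -15, "dy": 35, "dz": 0, "ax": 0, "ay": 0, "az": 0, "jaw": 1}, {"dx": -10, "dy": 35, "dz": 0, "ax": 0, "ay": 0, "az": 0, "jaw": 1}, {"dx": -6, "dy": 35, "dz": 0, "ax": 0, "ay": 0, "az": 0, "jaw": 1}, {"dx": 0, "dy": 35, "dz": 0, "ax": 0, "ay": 0, "az": 0, "jaw": 1}, {"dx": 0, "dy": 35, "dz": 0, "ax": 0, "ay": 0, "az": 0, "jaw": 1}, {"dx": 0, "dy": 35, "dz": 0, "ax": 0, "ay": 0, "az": 0, "jaw": 1}]}}

```text
t: 7.3
eef_pos: [0.3754, 0.1042, 0.3866]
tool_rot: [[0.426, 0.002, -0.905], [0.905, 0.0, 0.426], [0.001, -1.0, -0.002]]
force: [0.3, -0.7, -0.6]
opening: 0.0003
```

>>> {"api": "drive_tool", "payload": {"deltas": [{"dx": 0, "dy": 38, "dz": 0, "ax": 0, "ay": 0, "az": 0, "jaw": 1}, {"dx": 0, "dy": 38, "dz": 0, "ax": 0, "ay": 0, "az": 0, "jaw": 1}, {"dx": 0, "dy": 38, "dz": 0, "ax": 0, "ay": 0, "az": 0, "jaw": 1}, {"dx": 5, "dy": 38, "dz": 0, "ax": 0, "ay": 0, "az": 0, "jaw": 1}, {"dx": 10, "dy": 38, "dz": 0, "ax": 0, "ay": 0, "az": 0, "jaw": 1}, {"dx": 13, "dy": 38, "dz": 0, "ax": 0, "ay": 0, "az": 0, "jaw": 1}, {"dx": 20, "dy": 38, "dz": 0, "ax": 0, "ay": 0, "az": 0, "jaw": 1}, {"dx": 25, "dy": 32, "dz": 0, "ax": 0, "ay": 0, "az": 0, "jaw": 1}, {"dx": 30, "dy": 30, "dz": 0, "ax": 0, "ay": 0, "az": 0, "jaw": 1}, {"dx": 30, "dy": 24, "dz": 0, "ax": 0, "ay": 0, "az": 0, "jaw": 1}]}}

```text
t: 8.3
eef_pos: [0.5093, 0.4568, 0.3861]
tool_rot: [[0.424, 0.001, -0.906], [0.906, 0.001, 0.424], [0.001, -1.0, -0.0]]
force: [1.1, 0.8, 0.8]
opening: 0.0002
```

>>> {"api": "drive_tool", "payload": {"deltas": [{"dx": 5, "dy": 1, "dz": -20, "ax": 0, "ay": 0, "az": 0, "jaw": 1}, {"dx": 0, "dy": 0, "dz": -35, "ax": 0, "ay": 0, "az": 0, "jaw": 1}, {"dx": 0, "dy": 0, "dz": -35, "ax": 0, "ay": 0, "az": 0, "jaw": 1}, {"dx": 0, "dy": 0, "dz": -30, "ax": 0, "ay": 0, "az": 0, "jaw": 1}, {"dx": 0, "dy": 0, "dz": -15, "ax": 0, "ay": 0, "az": 0, "jaw": 1}, {"dx": 0, "dy": 0, "dz": -5, "ax": 0, "ay": 0, "az": 0, "jaw": 1}, {"dx": 0, "dy": 0, "dz": 0, "ax": 0, "ay": 0, "az": 0, "jaw": 1}, {"dx": 0, "dy": 0, "dz": 0, "ax": 0, "ay": 0, "az": 0, "jaw": 1}]}}

```text
t: 9.1
eef_pos: [0.5147, 0.4564, 0.2481]
tool_rot: [[0.426, 0.003, -0.905], [0.905, 0.002, 0.426], [0.003, -1.0, -0.002]]
force: [0.6, -0.3, -0.4]
opening: 0.0005
```

```bash
python3 - <<'E'
from h import *
s=manip.sense();print(s['eef_pos'],s['force'])
p,d=manip.snapshot('wrist');cv2.imwrite('pics/w3.png',p[...,::-1])
P=cloud(manip.calibration('wrist'),d,s);np.savez('w3.npz',p=p,P=P,d=d)
p,d=manip.snapshot('scene');cv2.imwrite('pics/s3.png',cv2.resize(p[200:380,400:640,::-1],None,fx=3,fy=3))
E
```

```text
[0.51470778 0.45643694 0.24806292] [ 0.64333453 -0.32301148 -0.3604208 ]
```

View pics/w3.png

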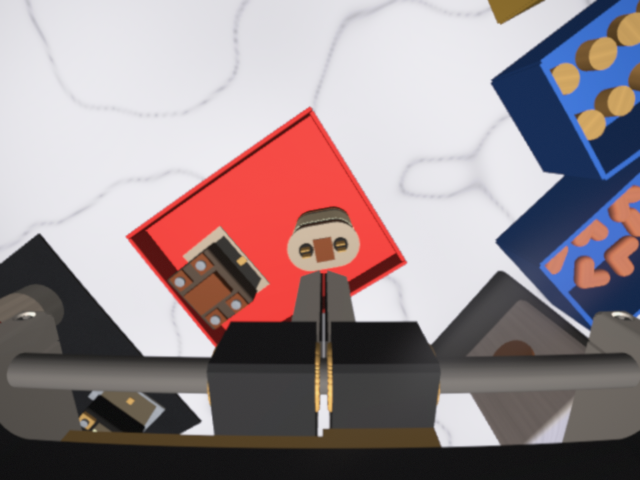

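View pics/s3.png

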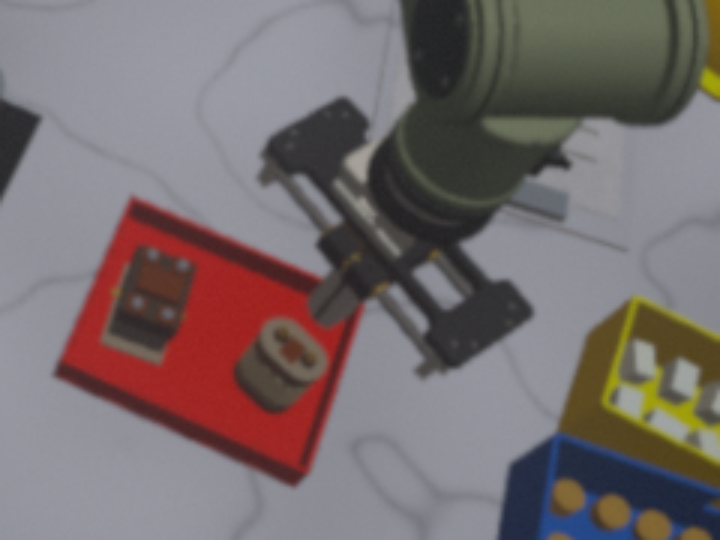

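The old cap's top is at about (323,247) in the wrist view and lines up with the fingers. I'll check it by casting a ray.

```bash
python3 - <<'E'
from h import *
z=np.load('w3.npz');P=z['P']
m=(z['d']>0)&(P[...,2]>.074)&(P[...,2]<.1)&(np.hypot(P[...,0]-.513,P[...,1]-.457)<.05)
q=P[m];r=cv2.minAreaRect(q[:,:2].astype('f4')*1000);print(m.sum(),q.mean(0),np.median(q[:,2]),q[:,2].max(),r,manip.sense()['eef_pos'])
E
```

```text
2832 [0.51146984 0.45885975 0.08253143] 0.08210376980986014 0.09406583047138364 ((512.2970581054688, 458.39056396484375), (54.29413986206055, 35.0035285949707), 74.5255126953125) [0.51471621 0.45643569 0.248222  ]
```

>>> {"api": "drive_tool", "payload": {"deltas": [{"dx": -1.5, "dy": 1.5, "dz": -15, "ax": 0, "ay": 0, "az": 0, "jaw": 1}, {"dx": 0, "dy": 0, "dz": -15, "ax": 0, "ay": 0, "az": 0, "jaw": 1}, {"dx": 0, "dy": 0, "dz": -10, "ax": 0, "ay": 0, "az": 0, "jaw": 1}, {"dx": 0, "dy": 0, "dz": -6, "ax": 0, "ay": 0, "az": 0, "jaw": 1}, {"dx": 0, "dy": 0, "dz": -3, "ax": 0, "ay": 0, "az": 0, "jaw": 1}, {"dx": 0, "dy": 0, "dz": 0, "ax": 0, "ay": 0, "az": 0, "jaw": 1}, {"dx": 0, "dy": 0, "dz": 0, "ax": 0, "ay": 0, "az": 0, "jaw": 1}, {"dx": 0, "dy": 0, "dz": 0, "ax": 0, "ay": 0, "az": 0, "jaw": 1}]}}

```text
t: 10.0
eef_pos: [0.5127, 0.4576, 0.1975]
tool_rot: [[0.426, 0.001, -0.905], [0.905, 0.001, 0.426], [0.001, -1.0, -0.001]]
force: [-0.1, -0.0, -0.4]
opening: 0.0004
```

```bash
python3 - <<'E'
from h import *
p,d=manip.snapshot('wrist');cv2.imwrite('pics/w4.png',p[...,::-1])
p,d=manip.snapshot('scene');cv2.imwrite('pics/s4.png',cv2.resize(p[200:380,400:640,::-1],None,fx=3,fy=3))
E
```

```text
(no output)
```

View pics/w4.png

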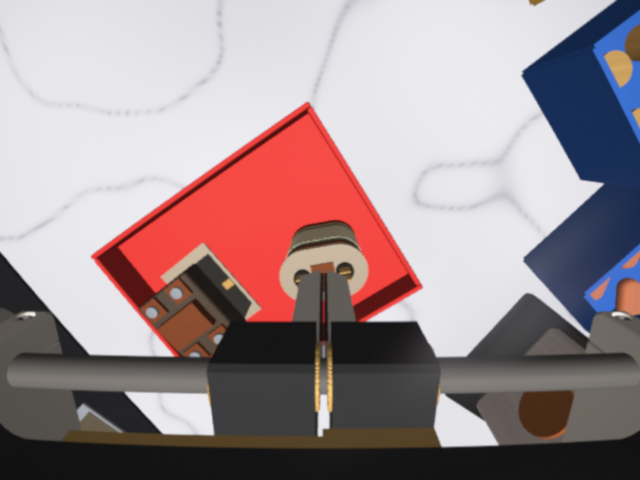

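View pics/s4.png

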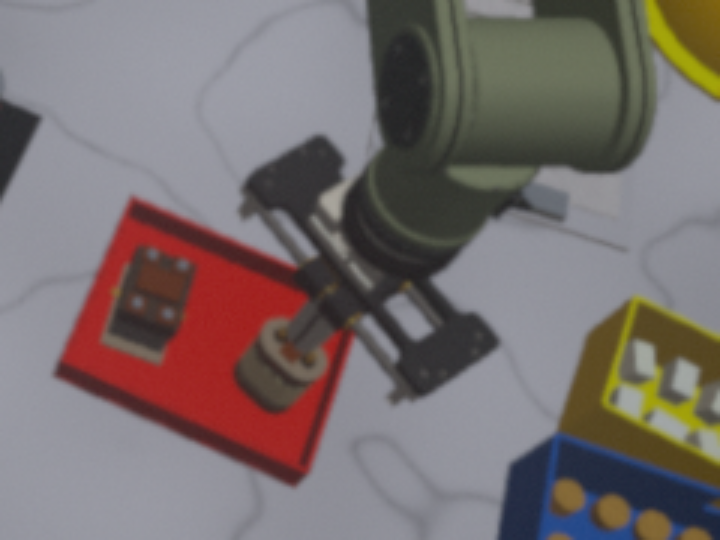

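Both views show the fingertips over the middle of the old cap, about 9 mm above its terminals. I'll hold for over 2 s.

>>> {"api": "drive_tool", "payload": {"deltas": [{"dx": 0, "dy": 0, "dz": 0, "ax": 0, "ay": 0, "az": 0, "jaw": 1}, {"dx": 0, "dy": 0, "dz": 0, "ax": 0, "ay": 0, "az": 0, "jaw": 1}, {"dx": 0, "dy": 0, "dz": 0, "ax": 0, "ay": 0, "az": 0, "jaw": 1}, {"dx": 0, "dy": 0, "dz": 0, "ax": 0, "ay": 0, "az": 0, "jaw": 1}, {"dx": 0, "dy": 0, "dz": 0, "ax": 0, "ay": 0, "az": 0, "jaw": 1}, {"dx": 0, "dy": 0, "dz": 0, "ax": 0, "ay": 0, "az": 0, "jaw": 1}, {"dx": 0, "dy": 0, "dz": 0, "ax": 0, "ay": 0, "az": 0, "jaw": 1}, {"dx": 0, "dy": 0, "dz": 0, "ax": 0, "ay": 0, "az": 0, "jaw": 1}, {"dx": 0, "dy": 0, "dz": 0, "ax": 0, "ay": 0, "az": 0, "jaw": 1}, {"dx": 0, "dy": 0, "dz": 0, "ax": 0, "ay": 0, "az": 0, "jaw": 1}]}}

```text
t: 11.1
eef_pos: [0.5123, 0.4573, 0.1967]
tool_rot: [[0.426, 0.0, -0.905], [0.905, 0.0, 0.426], [0.0, -1.0, -0.0]]
force: [0.3, -0.7, -0.6]
opening: 0.0007
```

>>> {"api": "drive_tool", "payload": {"deltas": [{"dx": 0, "dy": 0, "dz": 0, "ax": 0, "ay": 0, "az": 0, "jaw": 1}, {"dx": 0, "dy": 0, "dz": 0, "ax": 0, "ay": 0, "az": 0, "jaw": 1}, {"dx": 0, "dy": 0, "dz": 0, "ax": 0, "ay": 0, "az": 0, "jaw": 1}, {"dx": 0, "dy": 0, "dz": 0, "ax": 0, "ay": 0, "az": 0, "jaw": 1}, {"dx": 0, "dy": 0, "dz": 0, "ax": 0, "ay": 0, "az": 0, "jaw": 1}, {"dx": 0, "dy": 0, "dz": 0, "ax": 0, "ay": 0, "az": 0, "jaw": 1}, {"dx": 0, "dy": 0, "dz": 0, "ax": 0, "ay": 0, "az": 0, "jaw": 1}, {"dx": 0, "dy": 0, "dz": 0, "ax": 0, "ay": 0, "az": 0, "jaw": 1}, {"dx": 0, "dy": 0, "dz": 0, "ax": 0, "ay": 0, "az": 0, "jaw": 1}, {"dx": 0, "dy": 0, "dz": 0, "ax": 0, "ay": 0, "az": 0, "jaw": 1}]}}

```text
t: 12.1
eef_pos: [0.5123, 0.4573, 0.1966]
tool_rot: [[0.426, -0.0, -0.905], [0.905, 0.0, 0.426], [-0.0, -1.0, 0.0]]
force: [-0.5, 0.0, -0.5]
opening: 0.0004
```

>>> {"api": "drive_tool", "payload": {"deltas": [{"dx": 0, "dy": 0, "dz": 0, "ax": 0, "ay": 0, "az": 0, "jaw": 1}, {"dx": 0, "dy": 0, "dz": 0, "ax": 0, "ay": 0, "az": 0, "jaw": 1}, {"dx": 0, "dy": 0, "dz": 0, "ax": 0, "ay": 0, "az": 0, "jaw": 1}, {"dx": 0, "dy": 0, "dz": 0, "ax": 0, "ay": 0, "az": 0, "jaw": 1}, {"dx": 0, "dy": 0, "dz": 0, "ax": 0, "ay": 0, "az": 0, "jaw": 1}, {"dx": 0, "dy": 0, "dz": 0, "ax": 0, "ay": 0, "az": 0, "jaw": 1}]}}

```text
t: 12.7
eef_pos: [0.5123, 0.4573, 0.1967]
tool_rot: [[0.426, -0.0, -0.905], [0.905, -0.0, 0.426], [-0.0, -1.0, 0.0]]
force: [0.1, 0.2, 0.5]
opening: 0.0007
```

>>> {"api": "drive_tool", "payload": {"deltas": [{"dx": 0, "dy": 0, "dz": 10, "ax": 0, "ay": 0, "az": 0, "jaw": 1}, {"dx": 0, "dy": 0, "dz": 25, "ax": 0, "ay": 0, "az": 0, "jaw": 1}, {"dx": 0, "dy": 0, "dz": 40, "ax": 0, "ay": 0, "az": 0, "jaw": 1}, {"dx": 0, "dy": 0, "dz": 45, "ax": 0, "ay": 0, "az": 0, "jaw": 1}, {"dx": 0, "dy": 0, "dz": 45, "ax": 0, "ay": 0, "az": 0, "jaw": 1}, {"dx": 0, "dy": 0, "dz": 25, "ax": 0, "ay": 0, "az": 0, "jaw": 1}, {"dx": 0, "dy": -15, "dz": 10, "ax": 0, "ay": 0, "az": 0, "jaw": 1}, {"dx": 2, "dy": -35, "dz": 0, "ax": 0, "ay": 0, "az": 0, "jaw": 1}, {"dx": 3, "dy": -35, "dz": 0, "ax": 0, "ay": 0, "az": 0, "jaw": 1}, {"dx": 3, "dy": -35, "dz": 0, "ax": 0, "ay": 0, "az": 0, "jaw": 1}]}}

```text
t: 13.7
eef_pos: [0.5196, 0.335, 0.3952]
tool_rot: [[0.425, -0.002, -0.905], [0.905, -0.002, 0.425], [-0.002, -1.0, 0.001]]
force: [0.5, -0.6, -0.5]
opening: 0.0006
```

>>> {"api": "drive_tool", "payload": {"deltas": [{"dx": 3, "dy": -40, "dz": 0, "ax": 0, "ay": 0, "az": 0, "jaw": 1}, {"dx": 3, "dy": -40, "dz": 0, "ax": 0, "ay": 0, "az": 0, "jaw": 1}, {"dx": 3, "dy": -40, "dz": 0, "ax": 0, "ay": 0, "az": 0, "jaw": 1}, {"dx": 3, "dy": -40, "dz": 0, "ax": 0, "ay": 0, "az": 0, "jaw": 1}, {"dx": 8, "dy": -40, "dz": 0, "ax": 0, "ay": 0, "az": 0, "jaw": 1}, {"dx": 15, "dy": -40, "dz": 0, "ax": 0, "ay": 0, "az": 0, "jaw": 1}, {"dx": 22, "dy": -30, "dz": 0, "ax": 0, "ay": 0, "az": 0, "jaw": 1}, {"dx": 26, "dy": -20, "dz": 0, "ax": 0, "ay": 0, "az": 0, "jaw": 1}, {"dx": 20, "dy": -10, "dz": 0, "ax": 0, "ay": 0, "az": 0, "jaw": 1}, {"dx": 0, "dy": 0, "dz": 0, "ax": 0, "ay": 0, "az": 0, "jaw": 1}]}}

```text
t: 14.7
eef_pos: [0.6238, 0.0345, 0.3943]
tool_rot: [[0.429, -0.003, -0.903], [0.903, -0.0, 0.429], [-0.002, -1.0, 0.003]]
force: [-0.2, 1.0, -0.2]
opening: 0.0007
```

>>> {"api": "drive_tool", "payload": {"deltas": [{"dx": 0, "dy": 2, "dz": -20, "ax": 0, "ay": 0, "az": 0, "jaw": 1}, {"dx": 0, "dy": 0, "dz": -35, "ax": 0, "ay": 0, "az": 0, "jaw": 1}, {"dx": 0, "dy": 0, "dz": -40, "ax": 0, "ay": 0, "az": 0, "jaw": 1}, {"dx": 0, "dy": 0, "dz": -30, "ax": 0, "ay": 0, "az": 0, "jaw": 1}, {"dx": 0, "dy": 0, "dz": -20, "ax": 0, "ay": 0, "az": 0, "jaw": 1}, {"dx": 0, "dy": 0, "dz": 0, "ax": 0, "ay": 0, "az": 0, "jaw": 1}, {"dx": 0, "dy": 0, "dz": 0, "ax": 0, "ay": 0, "az": 0, "jaw": 1}, {"dx": 0, "dy": 0, "dz": 0, "ax": 0, "ay": 0, "az": 0, "jaw": 1}]}}

```text
t: 15.5
eef_pos: [0.6238, 0.0394, 0.2536]
tool_rot: [[0.425, 0.003, -0.905], [0.905, -0.0, 0.425], [0.001, -1.0, -0.003]]
force: [-0.2, 0.9, 0.5]
opening: 0.0004
```

```bash
python3 - <<'E'
from h import *
s=manip.sense();print(s['eef_pos'],s['force'])
p,d=manip.snapshot('wrist');cv2.imwrite('pics/w5.png',p[...,::-1])
P=cloud(manip.calibration('wrist'),d,s)
m=(d>0)&(P[...,2]>.074)&(P[...,2]<.1)&(np.hypot(P[...,0]-.623,P[...,1]-.037)<.05)
q=P[m];r=cv2.minAreaRect(q[:,:2].astype('f4')*1000);print(m.sum(),q.mean(0),np.median(q[:,2]),q[:,2].max(),r)
E
```

```text
[0.62381715 0.03938266 0.25363897] [-0.21624458  0.93029242  0.51072295]
2548 [0.6198358  0.03908178 0.08244229] 0.08201164193603208 0.09385186490185299 ((621.5610961914062, 38.03695297241211), (34.732425689697266, 53.88917922973633), 36.86140823364258)
```

View pics/w5.png

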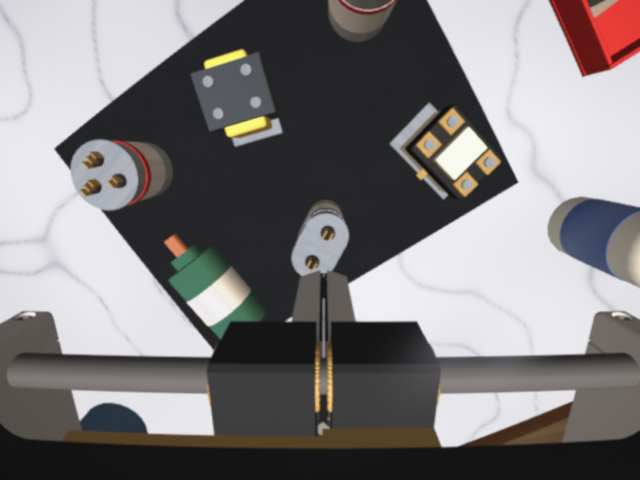

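The wrist view shows the oval can, with its two terminal pairs at (312,263) and (328,233), in line with the fingers. It is the only oval on the mat, and its measured centre is about (0.6225, 0.0375).

>>> {"api": "drive_tool", "payload": {"deltas": [{"dx": -1, "dy": -1.5, "dz": -15, "ax": 0, "ay": 0, "az": 0, "jaw": 1}, {"dx": 0, "dy": 0, "dz": -15, "ax": 0, "ay": 0, "az": 0, "jaw": 1}, {"dx": 0, "dy": 0, "dz": -12, "ax": 0, "ay": 0, "az": 0, "jaw": 1}, {"dx": 0, "dy": 0, "dz": -7, "ax": 0, "ay": 0, "az": 0, "jaw": 1}, {"dx": 0, "dy": 0, "dz": -3, "ax": 0, "ay": 0, "az": 0, "jaw": 1}, {"dx": 0, "dy": 0, "dz": 0, "ax": 0, "ay": 0, "az": 0, "jaw": 1}, {"dx": 0, "dy": 0, "dz": 0, "ax": 0, "ay": 0, "az": 0, "jaw": 1}, {"dx": 0, "dy": 0, "dz": 0, "ax": 0, "ay": 0, "az": 0, "jaw": 1}, {"dx": 0, "dy": 0, "dz": 0, "ax": 0, "ay": 0, "az": 0, "jaw": 1}, {"dx": 0, "dy": 0, "dz": 0, "ax": 0, "ay": 0, "az": 0, "jaw": 1}]}}

```text
t: 16.55
eef_pos: [0.6226, 0.0378, 0.2002]
tool_rot: [[0.426, 0.001, -0.905], [0.905, -0.0, 0.426], [0.0, -1.0, -0.001]]
force: [0.6, -1.3, -0.1]
opening: 0.0005
```

```bash
python3 - <<'E'
from h import *
s=manip.sense();print(s['eef_pos'],s['force'])
p,d=manip.snapshot('scene');cv2.imwrite('pics/s6.png',cv2.resize(p[140:380,180:540,::-1],None,fx=2.2,fy=2.2))
p,d=manip.snapshot('wrist');cv2.imwrite('pics/w6.png',p[...,::-1])
E
```

```text
[0.62257579 0.03780257 0.20016723] [ 0.63999866 -1.32524862 -0.12502328]
```

View pics/s6.png

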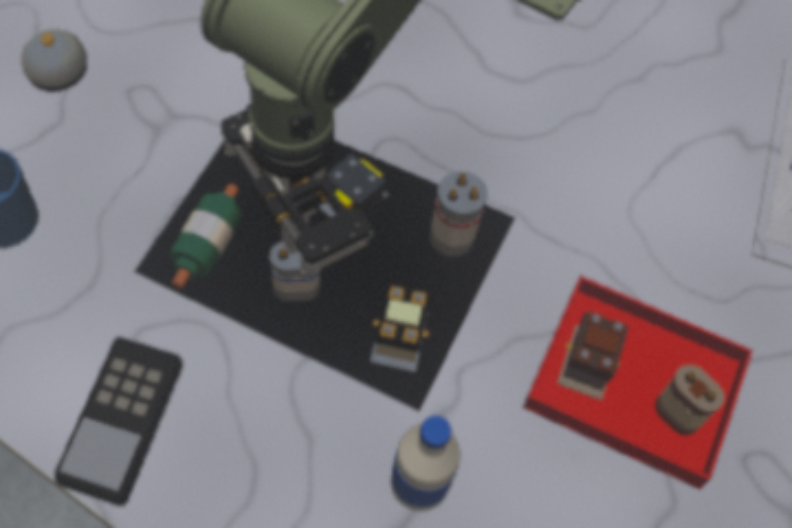

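View pics/w6.png

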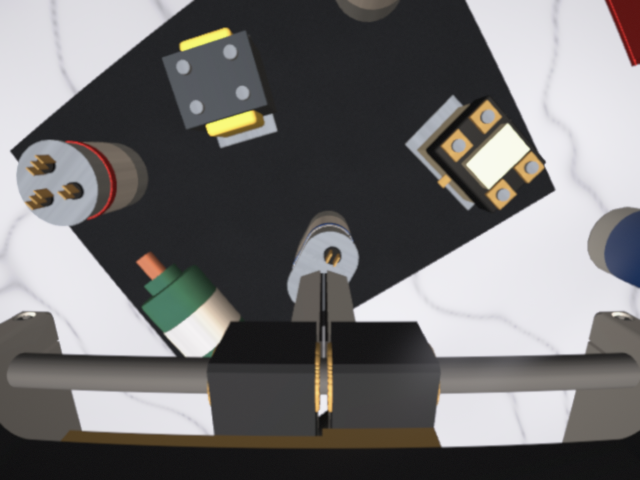

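Everything is where it was, and the fingertips are over the middle of the new oval cap. I'll lower 2 mm and hold.

>>> {"api": "drive_tool", "payload": {"deltas": [{"dx": 0, "dy": 0, "dz": -2, "ax": 0, "ay": 0, "az": 0, "jaw": 1}, {"dx": 0, "dy": 0, "dz": 0, "ax": 0, "ay": 0, "az": 0, "jaw": 1}, {"dx": 0, "dy": 0, "dz": 0, "ax": 0, "ay": 0, "az": 0, "jaw": 1}, {"dx": 0, "dy": 0, "dz": 0, "ax": 0, "ay": 0, "az": 0, "jaw": 1}, {"dx": 0, "dy": 0, "dz": 0, "ax": 0, "ay": 0, "az": 0, "jaw": 1}, {"dx": 0, "dy": 0, "dz": 0, "ax": 0, "ay": 0, "az": 0, "jaw": 1}, {"dx": 0, "dy": 0, "dz": 0, "ax": 0, "ay": 0, "az": 0, "jaw": 1}, {"dx": 0, "dy": 0, "dz": 0, "ax": 0, "ay": 0, "az": 0, "jaw": 1}, {"dx": 0, "dy": 0, "dz": 0, "ax": 0, "ay": 0, "az": 0, "jaw": 1}, {"dx": 0, "dy": 0, "dz": 0, "ax": 0, "ay": 0, "az": 0, "jaw": 1}]}}

```text
t: 17.65
eef_pos: [0.6223, 0.0378, 0.1976]
tool_rot: [[0.426, -0.0, -0.905], [0.905, -0.0, 0.426], [-0.0, -1.0, 0.0]]
force: [0.3, 0.3, 0.3]
opening: 0.0005
```

>>> {"api": "drive_tool", "payload": {"deltas": [{"dx": 0, "dy": 0, "dz": 0, "ax": 0, "ay": 0, "az": 0, "jaw": 1}, {"dx": 0, "dy": 0, "dz": 0, "ax": 0, "ay": 0, "az": 0, "jaw": 1}, {"dx": 0, "dy": 0, "dz": 0, "ax": 0, "ay": 0, "az": 0, "jaw": 1}, {"dx": 0, "dy": 0, "dz": 0, "ax": 0, "ay": 0, "az": 0, "jaw": 1}, {"dx": 0, "dy": 0, "dz": 0, "ax": 0, "ay": 0, "az": 0, "jaw": 1}, {"dx": 0, "dy": 0, "dz": 0, "ax": 0, "ay": 0, "az": 0, "jaw": 1}, {"dx": 0, "dy": 0, "dz": 0, "ax": 0, "ay": 0, "az": 0, "jaw": 1}, {"dx": 0, "dy": 0, "dz": 0, "ax": 0, "ay": 0, "az": 0, "jaw": 1}, {"dx": 0, "dy": 0, "dz": 0, "ax": 0, "ay": 0, "az": 0, "jaw": 1}, {"dx": 0, "dy": 0, "dz": 0, "ax": 0, "ay": 0, "az": 0, "jaw": 1}]}}

```text
t: 18.65
eef_pos: [0.6223, 0.0378, 0.1977]
tool_rot: [[0.426, -0.0, -0.905], [0.905, -0.0, 0.426], [-0.0, -1.0, -0.0]]
force: [-0.1, -0.3, 0.4]
opening: 0.0002
```

>>> {"api": "drive_tool", "payload": {"deltas": [{"dx": 0, "dy": 0, "dz": 0, "ax": 0, "ay": 0, "az": 0, "jaw": 1}, {"dx": 0, "dy": 0, "dz": 0, "ax": 0, "ay": 0, "az": 0, "jaw": 1}, {"dx": 0, "dy": 0, "dz": 0, "ax": 0, "ay": 0, "az": 0, "jaw": 1}, {"dx": 0, "dy": 0, "dz": 0, "ax": 0, "ay": 0, "az": 0, "jaw": 1}, {"dx": 0, "dy": 0, "dz": 0, "ax": 0, "ay": 0, "az": 0, "jaw": 1}, {"dx": 0, "dy": 0, "dz": 0, "ax": 0, "ay": 0, "az": 0, "jaw": 1}]}}

```text
t: 19.25
eef_pos: [0.6223, 0.0378, 0.1976]
tool_rot: [[0.426, -0.0, -0.905], [0.905, 0.0, 0.426], [-0.0, -1.0, 0.0]]
force: [-0.6, 0.6, 0.3]
opening: 0.0005
```

```bash
python3 - <<'E'
from h import *
s=manip.sense();print(s['t'],s['eef_pos'],s['force']);print(manip.hand_in())
E
```

```text
19.25 [0.62230903 0.03776191 0.19764977] [-0.62909324  0.64927679  0.30146568]
the job is handed in; nothing more can be done
None
```

I rang the bell, pointed at the old oval capacitor and then at the new one, and handed the job in at 19.25 s with the fingertips still over the new one.

- **Bell:** I pressed the knob with closed fingertips until the force rose from 2.9 N to 5.4 N, about 5 mm down. I took that as the end stop. No sensor confirms the ring itself.
- **Old capacitor:** the fingertips stood about 8 mm above its terminals for about 2.7 s.
- **New capacitor:** the fingertips stood about 9 mm above its terminals for about 2.6 s and stayed there.
- **Aim:** the camera views agreed on each capacitor's centre to within about 2 mm, and the settled fingertips were within about 1 mm of the averaged centres.
- **Clearance:** outside contact with the bell, force readings stayed at noise level. I carried the fingertips about 0.29–0.31 m above the counter between stops. The last pictures, judged by eye, showed no part, tray, mat or bottle moved; the mug was only partly in view.

No check failed or disagreed.

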